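# Set a colony counter: light lever to the third click, then zero the count

### The arm

A 7-joint arm with a two-finger parallel gripper is mounted at the origin on the work surface. World frame = base frame: x ahead of the robot, y to its left, z up, the work surface at z = 0. Lengths are in mm, angles in rad, forces in N, time in s.
With the tool pointing down it reaches from about 400 to 850 mm from the base axis. Payload 10.4 kg.
Tool frame: the origin (TCP) lies on the centre line of the jaws, within the pads' length; the fingertips stand 8 mm ahead of it and the grasp point (between the pads) lies 11 mm behind it; z points along the fingers, y is the line along which they close (so a half turn about z gives the same grasp; the last joint's range is limited). The gripper opens to 87 mm and grips with 3 to 60 N. Pads are 19 mm wide; open, the fingers measure 117 mm over their backs; the gripper's body (75 mm by 190 mm) begins 51 mm behind the grasp point.
Start: joints at [-1.304, 0.332, -0.065, 1.46, 0.022, 1.35, -0.088], TCP at [178.587, 598.964, 230.576] pointing down, gripper open.
Joint ranges: [-2.6, 2.6], [-0.5, 2.12], [-1.47, 1.34], [0.16, 2.42], [-1.27, 4.41], [0.06, 2.06], [-2.6, 2.6]. Speed limits (rad/s): [2.22, 2.22, 2.79, 2.79, 3.14, 3.14, 3.14].

### API

Orientations are given as a rotation vector (axis times angle).
In Python, from station import ctrl gives the robot as it stands. The module is installed in compiled form; this text tells all that it offers.
- The arm moves only by the tool carry_out, never from a script. Its argument "deltas" is a list that holds one entry, the list of rows, each a list of 5 numbers: the closure, from 0 (fully open) to 1 (shut), then the shift along the tool's x, y, z in m, then the turn about the tool's z in degrees. A call has 1 to 20 rows; each row is the pose to reach, as a shift and turn from the pose commanded when the call began, along the tool's axes at that moment; what a row does not reach only later rows make up. A row lasts 1/12 s, in which the tool goes at most 41.7 mm and 7.16 degrees, less where a joint would pass 70% of its speed; a pose out of reach is approached as far as the arm can. A call with a gripper value outside its range is refused whole. The fingers move at their own pace and stop on an object; the grip force is fixed at half the most. Time passes only in rows, so rows that repeat a pose let the fingers close. It gives the time, the measured TCP pose, the force, the opening and the grip force at its end, in the units of the state.
- ctrl.sense(): the state, without advancing time (a new reading comes with each control period).
- ctrl.get_image(name): name is "scene" or "top" or "wrist"; returns the picture (400x640x3 uint8, red, green, blue); there is no depth.
- ctrl.camera_info(name): a dict with "fov_y" (degrees; the focal length in pixels is half the picture's height over the tangent of half this angle, whatever the lens; pixels are square), "cx", "cy" (the principal point, pixels), "dist_coeffs" ([k1, k2, p1, p2, k3] as OpenCV has them; the pictures are not rectified), "camera_from_world" (4x4, takes a point from world to camera coordinates); the wrist camera has in their place "hand_eye" (4x4, takes a point from camera to tool coordinates, whose origin is the TCP and whose axes are the flange's). Camera axes: x right, y down, z forward; pixel columns grow to the right and rows downward; lengths in mm; the calibration is good to about 2 mm. A picture is of the moment at which its call begins: read the wrist's pose just before it. camera_info takes no time and is no camera call.
- ctrl.job_done(): hands the job in; it is judged then, once.
The state is a dict: "time_s": time; "joint_pos": joint angles; "dq": joint speeds; "joint_torque": joint torques, N m; "eef_pos": TCP position; "tool_rot": TCP orientation; "contact_force": force on the tool from outside, world axes, zero at the start; "moment": the same for the moment, N m; "opening": finger opening in mm; "grip_force": force on a finger pad.
Only numpy, scipy, OpenCV 4.12 (cv2) and the standard library are available. Lean on these libraries where they do the work, as an engineer would, in place of code of your own. Each camera call takes 0.05 s, during which the arm holds its last target. There are 200 camera calls.

### The job

Get the colony counter ready for the plate on its stage: with a fingertip push the red light-level lever along its slot, from the dim end (single dot) towards the bright end (longest bar), and leave it clicked into the third detent, the third bar counting from the dim end, without letting it run on to the fourth. Then press the blue zero key right down and let it spring back. Only push and press: do not pinch the lever, do not press the grey key, and leave the plate, the marker and the other things on the bench where they are.

Things in the scene. Friction and masses are not known exactly. Their poses are not given: they have to be found in the camera images.
- counter: colony counter, fixed to the bench: cream box 280 (its x) x 300 (its y) x 70 mm high, origin at the centre of its underside, front (-x) roughly to the robot. A dark control panel lies along the front of its flat top, 70 mm above the bench. Stage with the plate at its x = 45, y = 15 mm. Gooseneck magnifier at the far left corner, leaning out to the left (lens at y = 235, 222 mm up)
- dim_stop (a point): point on the panel, 70 mm above the bench, under the knob's centre when the lever is at the dim stop (counter's x = -100, y = +85 mm). The slot runs from here 70 mm along the counter's -y. Beside it white marks: a dot here, then five ever longer bars 14 mm apart, one per click. The panel is free for 50 mm beyond the dim end of the slot
- lever (a joint): light-level lever along its slot, m: 0 at the dim stop, grows towards the bright end (counter's -y), 0.070 at the bright stop. Detents at 0 and every 14 mm: first 0.014, second 0.028, third 0.042, fourth 0.056, fifth 0.070. A push of 3 to 6 N takes it out of a detent; past half-way (7 mm) it snaps into the next by itself and stays (within 2 mm). Starts at the dim stop or first click
- lever_knob (a point): centre of the red lever knob, which stands up from the panel: 12 mm along the slot, 20 mm across it, 22 mm high, its top 24 mm above the panel; this point is 13 mm above the panel (83 mm above the bench). Moves with the lever
- lever_dim_side: the half of the lever knob that faces the dim end (counter's +y), 6 mm thick: the side to push on. Its origin lies on the panel below the knob's centre
- lever_bright_side: the half of the lever knob that faces the bright end (counter's -y), 6 mm thick. Same origin
- zero_key (a joint): travel of the blue zero key, m: 0 up, 0.005 fully down; springs back; about 4.5 N at the bottom, straight down
- zero_key_top (a point): centre of the top of the blue round zero key, 26 mm across, 10 mm above the panel when up; at the counter's x = -100, y = -105 mm
- mode_key (a joint): travel of the grey mode key (not to be pressed), m: 0 up, 0.005 fully down
- mode_key_top (a point): centre of the top of the grey round mode key, 26 mm across, 10 mm above the panel; at the counter's x = -100, y = -45 mm, 60 mm from the zero key towards the lever
- plate: closed petri dish 90 mm across, 15 mm high, lying loose on the counter's stage, its underside 76.5 mm above the bench; origin at the centre of its underside. Leave alone
- marker: grey marker pen with red cap, 120 mm long (its x), 12 mm thick, lying loose on the counter's top, left of the plate; origin at the centre of its underside. Leave alone
- stack_tall: taped stack of four petri dishes, 90 mm across, 60 mm high, loose on the bench to the right of the counter; origin at the centre of its underside. Leave alone
- stack_low: taped stack of two petri dishes, 90 mm across, 30 mm high, loose on the bench to the left of the counter; origin as above. Leave alone
- ruler: wooden ruler 300 mm long (its x), 30 mm wide, 5 mm thick, on the bench at the right, beyond the tall stack; origin at the centre of its underside. Leave alone
- tube_rack: blue rack 100 x 230 mm (x, y) with capped tubes, 110 mm high, on the bench at the left; origin at the centre of its underside. Leave alone
- ethanol: white bottle with red cap, 68 mm across, 170 mm high, on the bench at the left; origin at the centre of its underside. Leave alone

How it is judged (in metres and radians):
On the way, in this order (a step that is already met when the one before it is completed fails the run):
1. the lever sits in its third detent (value of joint lever between 0.0385 and 0.0455 m), for 0.3 s.
2. the zero key is pressed right down (value of joint zero_key above 0.004 m), for 0.04 s.
At the end, for the whole second after the job is handed in: the lever rests in its third detent (42 mm from the dim stop, within 3.5 mm), both keys are up again (within 1 mm), and the plate and the marker lie within 10 mm of where they were (all of step 1 and value of joint each of zero_key, mode_key below 0.001 m and distance of each of plate, marker from where it was at the start of the episode below 0.01 m); the robot touches nothing.
It fails at once if the lever runs on past the third detent towards the fourth (more than 50.5 mm from the dim stop) (value of joint lever above 0.0505 m).
It fails at once if the lever is pinched (fingers press on both its dim and its bright side at once, over 1.5 N each) (contact force between each of lever_dim_side, lever_bright_side and the fingers above 1.5 N).
It fails at once if the grey mode key is pressed (over 2.5 mm) (value of joint mode_key above 0.0025 m).
It fails at once if the plate or the marker is moved or lifted by more than 10 mm (distance of any of plate, marker from where it was at the start of the episode above 0.01 m).
It fails at once if something else on the bench is moved or lifted by more than 15 mm (distance of any of stack_tall, stack_low, ruler, tube_rack, ethanol from where it was at the start of the episode above 0.015 m).
It also fails if it takes over 51 s, if anything falls off the work surface, if the arm or the gripper's body presses on something with over 40 N, if the wrist force passes 120 N, or if a joint passes its speed limit or range.

## Working session

There is one attempt and no reset: what is moved stays moved. The work goes in short steps, Python scripts to look and compute and a tool call to move; the robot and the scene stay as the last step left them, time stands still between calls to the robot, and variables do not carry over. Pictures are saved under pics/ and viewed, at most 10 in all, crops included, and the job is handed in when it is done.

Besides the shell and the picture viewer there is one more tool, called after "Emit:" as name(argument=value, ...), one argument or row to a line, values as JSON. carry_out: Moves the arm, as the interface text tells. Its arguments: {"type":"object","properties":{"deltas":{"type":"array"}},"required":["deltas"]}

```bash
mkdir -p pics
cat > h.py <<'E'
import numpy as np, cv2
from station import ctrl
from scipy.spatial.transform import Rotation as R
def cam(n):
    i=ctrl.camera_info(n); f=200/np.tan(np.radians(i["fov_y"])/2)
    K=np.array([[f,0,i["cx"]],[0,f,i["cy"]],[0,0,1.]]); d=np.array(i["dist_coeffs"],float)
    if "camera_from_world" in i: T=np.linalg.inv(np.array(i["camera_from_world"]))
    else:
        s=ctrl.sense(); W=np.eye(4); W[:3,:3]=R.from_rotvec(s["tool_rot"]).as_matrix(); W[:3,3]=s["eef_pos"]; T=W@np.array(i["hand_eye"])
    return K,d,T
def plane(c,uv,z):
    K,d,T=c; p=cv2.undistortPoints(np.array(uv,float).reshape(-1,1,2),K,d).reshape(-1,2)
    r=np.c_[p,np.ones(len(p))]@T[:3,:3].T; o=T[:3,3]
    return o+r*((z-o[2])/r[:,2])[:,None]
def proj(c,P):
    K,d,T=c; M=np.linalg.inv(T)
    return cv2.projectPoints(np.array(P,float).reshape(-1,1,3),cv2.Rodrigues(M[:3,:3])[0],M[:3,3],K,d)[0].reshape(-1,2)
def blobs(im,kind,amin=30):
    h=cv2.cvtColor(im,cv2.COLOR_RGB2HSV); H,S,V=cv2.split(h)
    m={'red':((H<8)|(H>172))&(S>130)&(V>80),'blue':(H>95)&(H<130)&(S>120)&(V>60)}[kind].astype(np.uint8)
    n,l,s,c=cv2.connectedComponentsWithStats(m)
    return [(c[i].round(1).tolist(),s[i].tolist()) for i in range(1,n) if s[i][4]>=amin]
E
python3 - <<'E'
from h import *
s=ctrl.sense(); print({k:np.round(v,3).tolist() for k,v in s.items()})
ims=[]
for n in("top","scene","wrist"):
    c=cam(n); im=ctrl.get_image(n); np.save(n+".npy",im)
    cv2.imwrite(f"pics/{n}0.png",im[:,:,::-1]); print(n,c[2].round(2).tolist(),c[0][0,0])
    for k in('red','blue'): print(k,blobs(im,k))
E
```

```text
{'time_s': 0.0, 'joint_pos': [-1.304, 0.333, -0.065, 1.461, 0.022, 1.35, -0.088], 'dq': [0.0, 0.0, 0.0, 0.0, -0.0, 0.0, -0.0], 'joint_torque': [-0.001, -62.325, 0.024, -38.991, -0.061, 0.039, 0.0], 'eef_pos': [178.493, 598.57, 229.744], 'tool_rot': [-0.454, -3.109, 0.002], 'contact_force': [-0.245, 0.195, 0.204], 'moment': [0.04, 0.04, -0.001], 'grip_force': 0.0, 'opening': 86.921}
top [[-0.0, -0.98, 0.18, 203.35], [-1.0, 0.01, 0.01, 8.54], [-0.01, -0.18, -0.98, 1793.71], [0.0, 0.0, 0.0, 1.0]] 474.6948871987718
red [([46.6, 158.3], [5, 119, 78, 83, 4505]), ([98.6, 158.9], [85, 141, 21, 33, 154]), ([191.6, 233.0], [187, 229, 10, 9, 71])]
blue [([434.3, 81.9], [419, 60, 41, 34, 499]), ([397.3, 88.1], [383, 71, 35, 24, 227]), ([173.5, 114.6], [152, 87, 41, 50, 1055]), ([186.9, 186.9], [152, 170, 68, 34, 1610]), ([360.3, 200.5], [358, 198, 6, 6, 32])]
scene [[0.27, 0.67, -0.69, 1458.8], [0.96, -0.18, 0.2, -272.13], [0.01, -0.72, -0.69, 1010.01], [0.0, 0.0, 0.0, 1.0]] 491.6814706712841
red [([34.7, 15.4], [25, 0, 19, 31, 172]), ([451.1, 114.9], [446, 111, 11, 9, 81]), ([463.6, 161.9], [461, 158, 7, 9, 49]), ([529.4, 168.6], [526, 165, 8, 9, 49]), ([491.0, 173.4], [488, 170, 7, 8, 45]), ([339.4, 200.8], [337, 195, 6, 11, 34]), ([636.8, 228.2], [633, 221, 7, 16, 73])]
blue [([25.1, 15.6], [16, 0, 19, 32, 266]), ([64.4, 12.9], [56, 0, 17, 27, 233]), ([488.9, 185.5], [447, 162, 89, 45, 2475]), ([270.4, 196.7], [266, 194, 9, 7, 49]), ([566.4, 253.3], [528, 217, 84, 72, 2768]), ([186.4, 388.9], [157, 352, 44, 48, 436]), ([247.2, 395.8], [234, 389, 31, 11, 66])]
wrist [[0.29, 0.92, 0.28, 102.59], [0.96, -0.27, -0.08, 621.77], [-0.0, 0.29, -0.96, 382.46], [0.0, 0.0, 0.0, 1.0]] 287.7313348352605
red [([595.5, 231.6], [540, 192, 100, 88, 5474])]
blue []
```

View pics/top0.png

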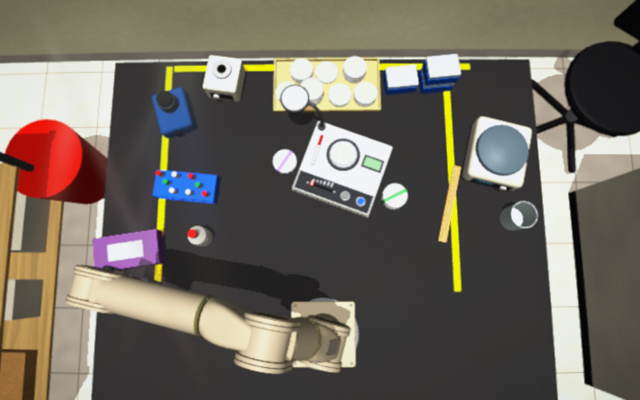

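View pics/scene0.png

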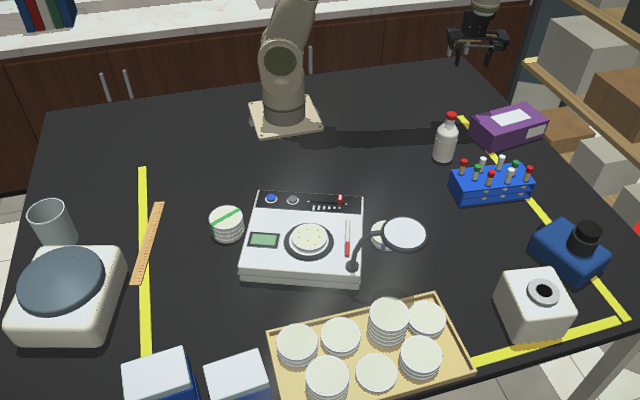

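The top view shows the counter at about (343,168), with the blue key at (360,200) and the lever near (312,182). In the scene view the blue key is at (270,197), the grey key at about (293,200), and the red knob at (340,201).

Run:
```python
from h import *
t=cam("top"); s=cam("scene"); it=np.load("top.npy")
print("blue top",plane(t,[360.3,200.5],80).round(1),"scene",plane(s,[270.4,196.7],80).round(1))
for b in blobs(it,'red',3):
    if 290<b[0][0]<330: print(b, plane(t,b[0],85).round(1))
print("knob scene",plane(s,[339.4,200.8],83).round(1))
c=ctrl.sense(); print(R.from_rotvec(c["tool_rot"]).as_matrix().round(3).tolist()); print(ctrl.camera_info("wrist")["hand_eye"])
cv2.imwrite("pics/topc.png",cv2.resize(it[110:230,260:420,::-1],None,fx=5,fy=5,interpolation=cv2.INTER_CUBIC))
```

```text
blue top [[ 478.7 -138.8   80. ]] scene [[ 480.3 -140.5   80. ]]
([320.1, 139.8], [318, 136, 5, 9, 19]) [[708.2   6.8  85. ]]
([313.5, 183.5], [313, 182, 2, 4, 4]) [[542.  32.  85.]]
knob scene [[548.1  36.7  83. ]]
[[-0.958, 0.286, -0.0], [0.286, 0.958, -0.001], [-0.0, -0.001, -1.0]]
[[ 1.46754631e-04 -9.56560277e-01 -2.91534585e-01  7.93484438e+01]
 [ 9.99999842e-01  2.98580358e-04 -4.76291697e-04  3.13922331e-01]
 [ 5.42648219e-04 -2.91534469e-01  9.56560170e-01 -1.52627876e+02]
 [ 0.00000000e+00  0.00000000e+00  0.00000000e+00  1.00000000e+00]]
```

View pics/topc.png

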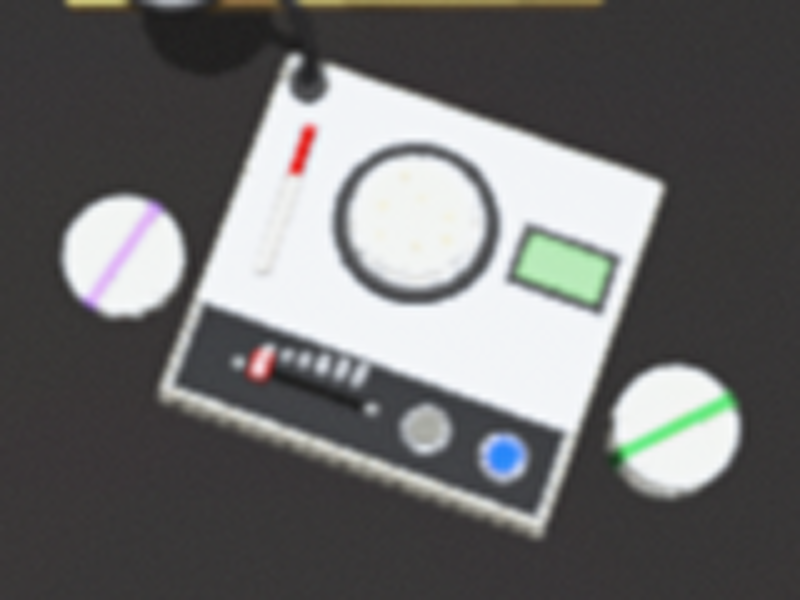

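The crop shows the knob beside the dot, between the dot and the first bar. I'll move over the panel, with tool x along the counter's +y, for a close look.

Emit:
carry_out(
  deltas=[
    [[0, -0.013, -0.013, 0, 2.4], [0, -0.04, -0.04, 0, 7], [0, -0.068, -0.068, 0, 12], [0, -0.096, -0.096, 0, 17], [0, -0.124, -0.124, 0, 22], [0, -0.152, -0.152, 0, 27], [0, -0.18, -0.18, 0, 32], [0, -0.208, -0.208, 0, 37], [0, -0.236, -0.236, 0, 42], [0, -0.264, -0.264, 0, 47], [0, -0.292, -0.292, 0, 52], [0, -0.32, -0.32, 0, 57], [0, -0.348, -0.348, 0, 62], [0, -0.376, -0.376, 0, 67], [0, -0.404, -0.404, 0, 73], [0, -0.432, -0.432, 0, 79], [0, -0.46, -0.46, 0, 85], [0, -0.488, -0.488, 0, 90], [0, -0.507, -0.507, 0, 93.6], [0, -0.507, -0.507, 0, 93.6]],
  ],
)

```text
time_s: 1.82
eef_pos: [520.8, -37.8, 230.6]
tool_rot: [2.585, 1.781, -0.001]
contact_force: [-0.1, -0.8, 0.5]
opening: 86.8
grip_force: 0.0
```

Run:
```python
from h import *
s=ctrl.sense(); print(s["time_s"],s["eef_pos"],R.from_rotvec(s["tool_rot"]).as_matrix().round(3).tolist())
c=cam("wrist"); im=ctrl.get_image("wrist"); np.save("w1.npy",im); cv2.imwrite("pics/w1.png",im[:,:,::-1])
for k,z in(('red',85),('blue',80)):
    for b in blobs(im,k): print(k,b,plane(c,b[0],z).round(1))
```

```text
1.8167 [520.80007003 -37.83071841 230.57269746] [[0.356, 0.934, 0.001], [0.934, -0.356, -0.002], [-0.002, 0.002, -1.0]]
red ([481.7, 85.0], [461, 79, 42, 13, 445]) [[708.1   7.3  85. ]]
red ([313.7, 110.1], [304, 108, 22, 5, 75]) [[547.1  43.2  85. ]]
red ([314.4, 121.2], [304, 120, 22, 4, 70]) [[543.9  33.1  85. ]]
blue ([636.2, 232.5], [631, 215, 9, 46, 252]) [[ 850.5 -215.6   80. ]]
blue ([316.0, 271.7], [309, 269, 15, 6, 70]) [[ 483.4 -128.4   80. ]]
```

View pics/w1.png

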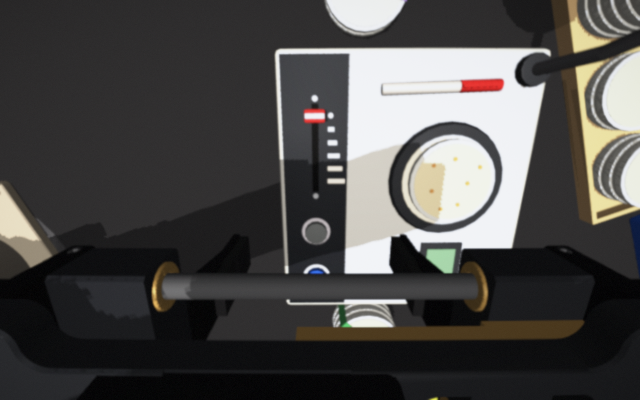

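The close view shows the knob at (314,116), the mark dot at (331,115), bars at rows 129–181, the slot-end screws at (315,99) and (316,196), the grey key at (316,232), and the blue key partly hidden at (316,272).

Run:
```python
from h import *
im=np.load("w1.npy"); c=cam("wrist")
g=cv2.cvtColor(im,cv2.COLOR_RGB2GRAY)[88:205,295:350]
n,l,s,cc=cv2.connectedComponentsWithStats((g>150).astype(np.uint8))
pts=[(cc[i]+[295,88],s[i]) for i in range(1,n) if 4<s[i][4]<300]
for p,st in pts: print(p.round(1),st.tolist(),plane(c,p,70)[0].round(1))
# panel / box edges
bars=np.array([p for p,st in pts if st[4]<300 and p[0]>322]); W=plane(c,bars,70)[:,:2]
print(np.linalg.norm(np.diff(W,axis=0),axis=1)); d=W[-1]-W[0]; print("yaw",np.degrees(np.arctan2(-d[0]*-1,-d[1])))
k=(np.array([313.7,110.1])+[314.4,121.2])/2
print("knob top z94",plane(c,k,94).round(1), "knob white",plane(c,[314,116],94).round(1))
```

```text
[314.2  98.1] [16, 7, 7, 7, 36] [550.2  57.6  70. ]
[314.2 115.6] [9, 24, 21, 8, 152] [544.   41.4  70. ]
[330.3 115. ] [33, 24, 6, 7, 31] [559.8  36.1  70. ]
[330.7 128.8] [32, 38, 8, 6, 41] [555.5  22.9  70. ]
[331.9 142.4] [32, 52, 11, 6, 57] [551.9   9.1  70. ]
[333.1 155.5] [32, 65, 13, 6, 73] [548.4  -4.4  70. ]
[334.6 168. ] [33, 78, 15, 5, 71] [545.3 -17.9  70. ]
[335.9 180.9] [33, 91, 17, 5, 82] [541.8 -32.1  70. ]
[315.2 195.8] [19, 107, 3, 3, 6] [514.1 -40.1  70. ]
[13.92772653 14.20245064 14.00905601 13.82342335 14.58763376]
yaw -14.796459010351647
knob top z94 [[544.2  41.4  94. ]] knob white [[544.   41.1  94. ]]
```

The knob sits on the dot, so the lever is at 0, and the yaw is −20.3°. Next I close the fingers and go above the free panel at the dim end.

Emit:
carry_out(
  deltas=[
    [[1, 0.015, -0.001, 0, 0], [1, 0.04, -0.003, 0.01, -0.5], [1, 0.065, -0.005, 0.03, -0.5], [1, 0.09, -0.0065, 0.05, -0.5], [1, 0.105, -0.0065, 0.07, -0.5], [1, 0.11, -0.0065, 0.09, -0.5], [1, 0.11, -0.0065, 0.1, -0.5], [1, 0.11, -0.0065, 0.1, -0.5], [1, 0.11, -0.0065, 0.1, -0.5], [1, 0.11, -0.0065, 0.1, -0.5], [1, 0.11, -0.0065, 0.1, -0.5], [1, 0.11, -0.0065, 0.1, -0.5], [1, 0.11, -0.0065, 0.1, -0.5]],
  ],
)

```text
time_s: 2.95
eef_pos: [551.8, 73.6, 131.3]
tool_rot: [2.569, 1.808, 0.002]
contact_force: [0.4, -0.1, 0.4]
opening: 8.2
grip_force: 0.0
```

```bash
cat > st.py <<'E'
from h import *
ex=np.array([.938,-.347]); ey=np.array([.347,.938])
def st():
    s=ctrl.sense(); p=np.array(s["eef_pos"]); m=R.from_rotvec(s["tool_rot"]).as_matrix()
    print("t",s["time_s"],"e,s,z",(p[:2]@ex).round(1),(p[:2]@ey).round(1),p[2].round(1),"yaw",np.degrees(np.arctan2(m[1,0],m[0,0])).round(2),"F",np.round(s["contact_force"],1),"op",s["opening"])
E
python3 - <<'E'
from st import *
st(); c=cam("wrist"); im=ctrl.get_image("wrist"); cv2.imwrite("pics/w2.png",im[:,:,::-1])
E
```

```text
t 2.95 e,s,z 492.1 260.5 131.3 yaw 70.27 F [ 0.4 -0.1  0.4] op 8.215101877278139
```

View pics/w2.png

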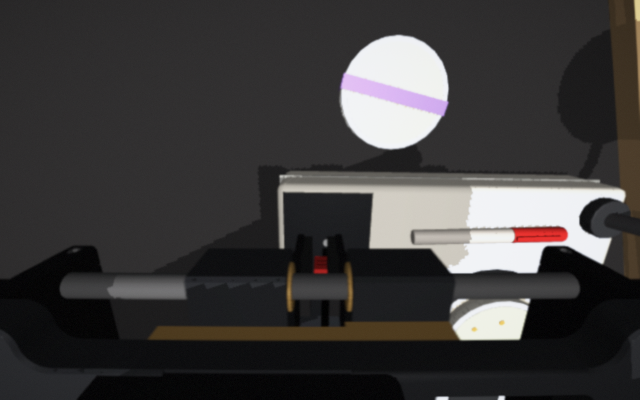

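Fingers are nearly shut and the dim side is clear. Descend beside the knob.

Emit:
carry_out(
  deltas=[
    [[1, 0, 0.002, 0, 0.5], [1, 0, 0.004, 0.01, 0.5], [1, 0, 0.004, 0.02, 0.5], [1, 0, 0.004, 0.03, 0.5], [1, 0, 0.004, 0.038, 0.5], [1, 0, 0.004, 0.043, 0.5], [1, 0, 0.004, 0.043, 0.5], [1, 0, 0.004, 0.043, 0.5], [1, -0.005, 0.004, 0.043, 0.5], [1, -0.01, 0.004, 0.043, 0.5], [1, -0.01, 0.004, 0.043, 0.5], [1, -0.01, 0.004, 0.043, 0.5], [1, -0.01, 0.004, 0.043, 0.5]],
  ],
)

```text
time_s: 4.08
eef_pos: [552.0, 63.0, 87.8]
tool_rot: [-2.577, -1.797, -0.001]
contact_force: [-0.8, 0.3, -0.2]
opening: 0.5
grip_force: 0.0
```

```bash
python3 -c "
from st import *
st()"
```

```text
t 4.0833 e,s,z 495.9 250.6 87.8 yaw 69.79 F [-0.8  0.3 -0.2] op 0.5019958787531152
```

Emit:
carry_out(
  deltas=[
    [[1, -0.002, 0, 0, 0], [1, -0.004, 0, 0, 0], [1, -0.006, 0, 0, 0], [1, -0.008, 0, 0, 0], [1, -0.01, 0, 0, 0], [1, -0.012, 0, 0, 0], [1, -0.014, 0, 0, 0], [1, -0.016, 0, 0, 0], [1, -0.018, 0, 0, 0], [1, -0.02, 0, 0, 0], [1, -0.022, 0, 0, 0], [1, -0.024, 0, 0, 0], [1, -0.026, 0, 0, 0], [1, -0.028, 0, 0, 0], [1, -0.03, 0, 0, 0], [1, -0.0315, 0, 0, 0], [1, -0.0315, 0, 0, 0], [1, -0.0315, 0, 0, 0]],
  ],
)

```text
time_s: 5.58
eef_pos: [540.8, 32.8, 87.5]
tool_rot: [2.577, 1.796, -0.001]
contact_force: [-0.6, 0.0, 0.1]
opening: 0.4
grip_force: 0.0
```

Run:
```python
from st import *
st()
for n in("scene","wrist"):
    im=ctrl.get_image(n); cv2.imwrite(f"pics/{n}3.png",im[:,:,::-1])
    for b in blobs(im,'red',8):
        if n=="wrist" or 300<b[0][0]<350: 
            P=plane(cam(n),b[0],83)[0]; print(n,b,P.round(1),"q",227.6-P[:2]@ey,"e",P[:2]@ex)
a=cv2.imread("pics/scene3.png")[170:240,240:380]; b=cv2.imread("pics/wrist3.png")[200:340,220:420]
cv2.imwrite("pics/c3.png",np.vstack([cv2.resize(a,(560,280)),cv2.resize(b,(560,310))]))
```

```text
t 5.5833 e,s,z 495.9 218.4 87.5 yaw 69.76 F [-0.6  0.   0.1] op 0.42225332712693003
scene ([347.2, 247.6], [346, 242, 3, 13, 33]) [712.5   6.6  83. ] q -25.845022355440165 e 666.0719886129567
wrist ([603.7, 196.5], [568, 187, 72, 20, 1223]) [708.3  10.1  83. ] q -27.677657232843274 e 660.9200471037286
```

View pics/c3.png

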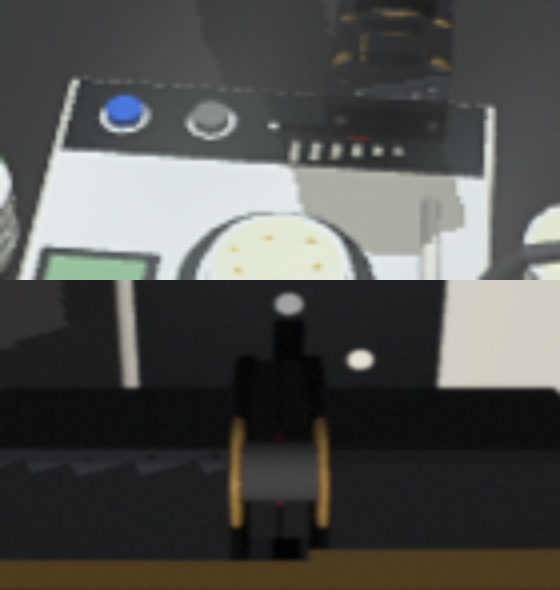

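The red sliver in the scene crop lines up with the second bar, as planned (the contact force is back to zero after the snap). Now the third click.

Emit:
carry_out(
  deltas=[
    [[1, -0.0015, 0, 0, 0], [1, -0.003, 0, 0, 0], [1, -0.0045, 0, 0, 0], [1, -0.006, 0, 0, 0], [1, -0.007, 0, 0, 0], [1, -0.008, 0, 0, 0], [1, -0.009, 0, 0, 0], [1, -0.01, 0, 0, 0], [1, -0.011, 0, 0, 0], [1, -0.012, 0, 0, 0], [1, -0.013, 0, 0, 0], [1, -0.0135, 0, 0, 0], [1, -0.0135, 0, 0, 0], [1, -0.0135, 0, 0, 0], [1, -0.0135, 0, 0, 0], [1, -0.0135, 0, 0, 0]],
  ],
)

```text
time_s: 7.02
eef_pos: [536.3, 20.6, 87.5]
tool_rot: [-2.577, -1.797, 0.0]
contact_force: [-0.2, 0.0, -1.0]
opening: 0.1
grip_force: 0.0
```

```bash
python3 -c "
from st import *
st()"
```

```text
t 7.0167 e,s,z 495.9 205.4 87.5 yaw 69.79 F [-0.2  0.  -1. ] op 0.114936359923087
```

Force is zero, so it has snapped ahead. Back off, lift, and check.

Emit:
carry_out(
  deltas=[
    [[1, 0.005, 0, 0, 0], [1, 0.012, 0, 0, 0], [1, 0.02, 0, 0, 0], [1, 0.02, 0, -0.015, 0], [1, 0.02, 0, -0.035, 0], [1, 0.0, 0, -0.06, 0], [1, -0.03, 0, -0.07, 0], [1, -0.065, 0, -0.07, 0], [1, -0.1, 0, -0.07, 0], [1, -0.13, 0, -0.07, 0], [1, -0.15, 0, -0.07, 0], [1, -0.16, 0, -0.07, 0], [1, -0.16, 0, -0.07, 0], [1, -0.16, 0, -0.07, 0]],
  ],
)

```text
time_s: 8.18
eef_pos: [481.7, -128.2, 157.6]
tool_rot: [-2.576, -1.798, -0.001]
contact_force: [0.2, 0.3, -0.7]
opening: 0.5
grip_force: 0.0
```

Run:
```python
from st import *
st()
c=cam("wrist"); im=ctrl.get_image("wrist"); cv2.imwrite("pics/w4.png",im[:,:,::-1])
for k,z in(('red',94),('blue',80)):
    for b in blobs(im,k,10): P=plane(c,b[0],z)[0,:2]; print(k,b,"e",P@ex,"q",227.6-P@ey)
sc=cam("scene"); ims=ctrl.get_image("scene")
for k,z in(('red',85),('blue',80)):
    for b in blobs(ims,k,8):
        if 250<b[0][0]<345 and b[0][1]<230: P=plane(sc,b[0],z)[0,:2]; print("scene",k,b,"e",P@ex,"q",227.6-P@ey)
```

```text
t 8.1833 e,s,z 496.3 46.9 157.6 yaw 69.83 F [ 0.2  0.3 -0.7] op 0.4706373046766284
red ([322.4, 19.9], [307, 18, 31, 5, 143]) e 498.9168434067046 q 39.52299258538841
red ([322.0, 37.3], [307, 33, 31, 11, 279]) e 498.7039442995442 q 49.89626344260566
blue ([320.2, 224.3], [307, 211, 28, 26, 592]) e 498.02691575752505 q 189.6152544526541
scene red ([324.2, 199.6], [322, 194, 6, 11, 34]) e 502.5585218461648 q 44.347164422786705
scene blue ([270.5, 197.0], [267, 194, 8, 7, 50]) e 500.4293571236771 q 192.21665794940282
```

View pics/w4.png

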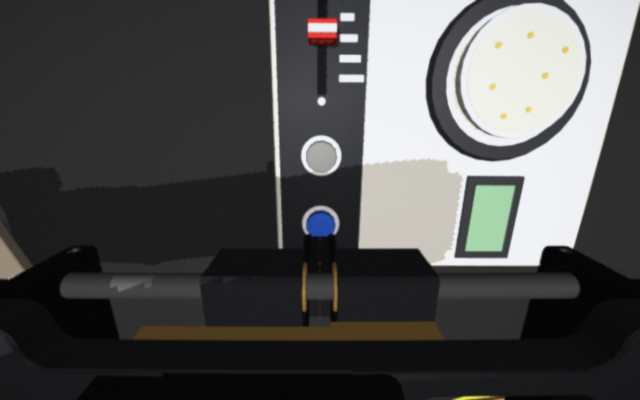

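The knob sits on the third bar: it is at (322,28), with bars 2–5 at rows 16–78, and its scene displacement of 41 mm agrees. Plate and marker are untouched, and the blue key is at (320,224). Now I press it.

Emit:
carry_out(
  deltas=[
    [[1, -0.005, 0.001, 0.01, 0], [1, -0.009, 0.0015, 0.03, 0], [1, -0.009, 0.0015, 0.05, 0], [1, -0.009, 0.0015, 0.06, 0], [1, -0.009, 0.0015, 0.066, 0], [1, -0.009, 0.0015, 0.068, 0], [1, -0.009, 0.0015, 0.07, 0], [1, -0.009, 0.0015, 0.072, 0], [1, -0.009, 0.0015, 0.073, 0], [1, -0.009, 0.0015, 0.074, 0], [1, -0.009, 0.0015, 0.0745, 0], [1, -0.009, 0.0015, 0.0745, 0], [1, -0.009, 0.0015, 0.0745, 0]],
  ],
)

```text
time_s: 9.37
eef_pos: [479.8, -138.3, 83.5]
tool_rot: [2.576, 1.797, 0.002]
contact_force: [-1.4, 1.4, 5.1]
opening: 0.5
grip_force: 2.5
```

```bash
python3 -c "
from st import *
st()"
```

```text
t 9.3667 e,s,z 498.0 36.8 83.5 yaw 69.8 F [-1.4  1.4  5.1] op 0.5048392873492349
```

5 N means it is near the bottom. I'll go a little deeper until the force shows the stop.

Emit:
carry_out(
  deltas=[
    [[1, 0, 0, 0.001, 0], [1, 0, 0, 0.002, 0], [1, 0, 0, 0.0025, 0], [1, 0, 0, 0.0025, 0], [1, 0, 0, 0.0025, 0]],
  ],
)

```text
time_s: 9.78
eef_pos: [480.0, -138.3, 82.9]
tool_rot: [-2.576, -1.796, -0.003]
contact_force: [-14.0, 4.9, 36.1]
opening: 0.4
grip_force: 17.9
```

The force jumped to 36 N with the tip stopped, so the key is on its stop. Release upward.

Emit:
carry_out(
  deltas=[
    [[1, 0, 0, -0.005, 0], [1, 0, 0, -0.02, 0], [1, 0, 0, -0.05, 0], [1, 0, 0, -0.08, 0], [1, 0, 0, -0.11, 0], [1, 0, 0, -0.13, 0], [1, 0, 0, -0.13, 0], [1, 0, 0, -0.13, 0], [1, 0, 0, -0.13, 0]],
  ],
)

```text
time_s: 10.53
eef_pos: [479.0, -138.3, 209.8]
tool_rot: [-2.576, -1.797, 0.001]
contact_force: [-0.3, 0.1, -0.1]
opening: 0.3
grip_force: 0.0
```

Run:
```python
from st import *
st(); sc=cam("scene"); im=ctrl.get_image("scene")
for k,z in(('red',85),('blue',80)):
    for b in blobs(im,k,8):
        if 250<b[0][0]<360 and b[0][1]<260: P=plane(sc,b[0],z)[0,:2]; print(k,b,"q",227.6-P@ey)
cv2.imwrite("pics/s5.png",cv2.resize(im[160:300,200:440,::-1],(768,448)))
```

```text
t 10.5333 e,s,z 497.3 36.5 209.8 yaw 69.8 F [-0.3  0.1 -0.1] op 0.277699683548235
red ([324.3, 199.7], [322, 194, 6, 11, 33]) q 44.045444900274504
red ([347.4, 247.9], [346, 242, 3, 13, 26]) q -26.376595167823012
blue ([270.5, 197.0], [267, 194, 8, 7, 50]) q 192.21665794940282
```

View pics/s5.png

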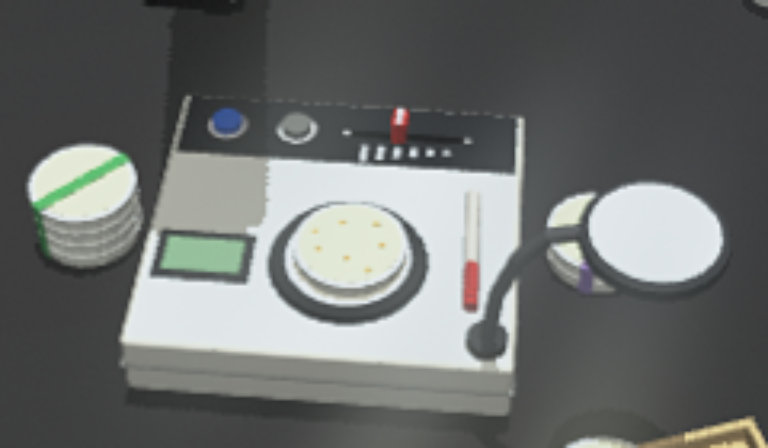

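The knob at (400,125) stands on the third bar, the blue key at (227,122) is back up, and the plate and marker are where they were. Handing in.

```bash
python3 -c "
from station import ctrl
print(ctrl.job_done())"
```

```text
the job is handed in; nothing more can be done
None
```

The lever was pushed into its third detent, the blue zero key was pressed to its stop and sprang back, and the job was handed in at about 10.6 s; the hand-in returned no verdict.

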